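# Let the jar out of the two-lane counter feeder

### The job

A guest has asked for the jar: of the two lanes of the wooden feeder, find the one that holds the jar with the narrow neck and screw lid, and with the fingertips press down the pad of that lane's rocking lever, so that its gate lifts and the jar rolls to the far end of the lane. Keep the pad pressed until the jar is out, then let it come back up so that the gate shuts. Leave the other lever and the plain can as they are, do not touch the jar, the can or the gates, and do not pick up or disturb anything else on the counter.

Things in the scene. Friction and masses are not known exactly. Their poses are not given: they have to be found in the camera images.
- feeder: Fixed wooden feeder 350 x 226 mm, 2 lanes sloping 7 deg down along its +x. Origin on the counter under mid wall; +y left, z up. Lanes centred on y = +54 (left) and -54 mm (right), 98 mm wide, x -74 to end wall 262 mm; floor 36 mm high at x 60, 12 at the end; walls 78 high, 58 beyond x 80. Over each lane a lever pivots at x -30, z 115 mm (posts 125 high): pad at its -x end, gate at its +x end.
- lever_left (a joint): Rocking lever of the left (+y) lane, rad: 0 = at rest, pad up and gate shut; grows as the pad is pressed down and the gate rises, to the stop at 0.40. The jar or can can pass under the gate above about 0.25. A spring returns it to 0 when let go; the press takes about 2 to 4 N at the pad.
- lever_right (a joint): Rocking lever of the right (-y) lane, the same.
- pad_left (a point): Press pad of the left lever: flat wooden plate 34 mm (along lane) x 36 mm, 6 thick, open space below. Point at the middle of its top face; at rest at feeder x -170, y +54, z 145 mm (140 mm behind, 30 mm above the pivot). It swings with the lever: 48 mm down at 0.34 rad, 56 mm at the stop, under 3 mm along the lane.
- pad_right (a point): Press pad of the right lever, the same at feeder y = -54 mm.
- gate_left (a point): Gate of the left lane, a steel plate 36 mm wide, 5 mm thick, hanging 61 mm down from the far end of the left lever at feeder x = 90 mm. Point at the middle of its lower edge. Not to be touched by the robot.
- gate_right (a point): Gate of the right lane, the same.
- jar: Loose glass jar lying across its lane, 52 mm diameter, 90 mm long, about 200 g: body 55 mm long, 28 mm thick neck 17 mm long, screw lid 18 mm. Origin at the middle of its axis (its y axis). Starts behind the gate of either lane (feeder x 60, z 62 mm). Let out, it rolls by itself in about 1 s to the end wall and stops at feeder x about 235 mm.
- can: Loose plain straight metal can lying on its side behind the gate of the other lane, 52 mm in diameter, 90 mm long, about 200 g. Origin at the middle of its axis, its y axis.
- bowl: Loose ceramic bowl, 120 mm across, 55 mm high, beside the feeder. Origin under its centre. Bystander.
- cruet: Loose glass cruet with flip-top cap, 64 mm across, 144 mm high, beside the right pad. Origin under its centre. Bystander.
- cup: Loose ceramic cup, 72 mm across, 75 mm high, beside the feeder's right side. Origin under its centre. Bystander.
- paddle: Loose wooden rice paddle lying flat, 200 mm long, 56 mm wide, 8 mm thick, to the left of the left pad. Origin under its middle. Bystander.
- mould: Loose white plastic nigiri mould, an open box 60 x 110 x 32 mm with one divider, standing low between and partly under the two pads. Origin under its centre. Bystander.
- spoon: Loose stainless steel spoon lying flat, 160 mm long, to the right of the right pad. Origin under its middle. Bystander.
There are look-alikes about, which are no part of the job. What is shaped like the can but blue or red is not meant.

How it is judged:
By the outcome, as a careful person would: the job done as asked, in the order asked, and still so for the second after the job is handed in, with the robot touching nothing.
It also fails if it takes over 35 s, if anything falls off the work surface, if the arm or the gripper's body presses on something with over 40 N, if the wrist force passes 120 N, or if a joint passes its speed limit or range.

### The arm

A 6-joint arm with a two-finger parallel gripper is mounted at the origin on the work surface. World frame = base frame: x ahead of the robot, y to its left, z up, the work surface at z = 0. Lengths are in m, angles in degrees, forces in N, time in s.
With the tool pointing down it reaches from about 0.25 to 0.725 m from the base axis. Payload 9.7 kg.
Tool frame: the origin (TCP) lies at the very end of the fingers, on their centre line; the grasp point (between the pads) lies 19 mm behind it; x points along the fingers, y is the direction in which the jaws open and shut, and the axes are right-handed (so a half turn about x gives the same grasp; the last joint's range is limited). The gripper opens to 85 mm and grips with 20 to 120 N. Pads are 22 mm wide; open, the fingers measure 114 mm over their backs; the gripper's body (76 mm by 85 mm) begins 54 mm behind the grasp point. The pads swing forward as they close: fully open they stand 13 mm farther back than shut.
Start: joints at [-69.041, 4.979, 10.078, 95.1, 0, 90], TCP at [0.197, -0.514, 0.231] pointing down, gripper open.
Joint ranges: [-179.16, 179.16], [-48.56, 103.87], [-65.8, 70.77], [-126.05, 130.52], [-82.76, 87.17], [-180, 180]. Speed limits (degrees/s): [127.2, 127.2, 147.25, 180, 180, 180].

### API

Orientations are given as [roll, pitch, yaw] about the fixed x, y, z axes, in that order (R = Rz(yaw) Ry(pitch) Rx(roll)).
In Python, from workcell import get_obs, cams, bot gives the robot as it stands.
- The arm moves only by the tool apply_moves, never from a script. Its argument "rows" is a list that holds one entry, the list of rows, each a list of 7 numbers: the shift along the tool's x, y, z in mm, then the turn, a rotation vector about the tool's x, y, z in rad, then the opening, from 0 (shut) to 1 (fully open). A call has 1 to 20 rows; each row is the pose to reach, as a shift and turn from the pose measured when the call began, along the tool's axes at that moment; what a row does not reach only later rows make up. A row lasts 1/10 s, in which the tool goes at most 50 mm and 8.59 degrees, less where a joint would pass 70% of its speed; a pose out of reach is approached as far as the arm can. A call with a gripper value outside its range is refused whole. The fingers move at their own pace and stop on an object; "newtons" is the grip in N (left out, the last holds). Time passes only in rows, so rows that repeat a pose let the fingers close. It gives the time, the measured TCP pose, the force and the opening at its end, in the units of the state.
- get_obs(): the state, without advancing time (a new reading comes with each control period).
- cams.camera(name): name is "scene" or "top" or "wrist"; returns a dict with "pixels" (384x512x3 uint8, red, green, blue), "range_z" (384x512 float32, m along the optical axis (not along the pixel's ray), 0 where there is no reading), "fx", "fy", "cx", "cy" (pixels), "D" ([k1, k2, p1, p2, k3] as OpenCV has them; the pictures are not rectified), "eye" and "attitude" of the camera in the world. Camera axes: x right, y up, looking along -z (the intrinsics and any distortion apply to the point x, -y, -z); pixel columns grow to the right and rows downward; lengths in m; the calibration is good to about 2 mm. A picture is of the moment at which its call begins.
- bot.job_done(): hands the job in, once; it reports no verdict.
Trained networks look in a picture, given as the dict that the camera call returned (one of the last four; its "shot" number tells which), for a name from the list of things; names that differ only in an ending like _2 or _b are one class to them, and where a whole thing is asked for, a point or a joint stands for the part that bears it (a point fixed in the world has none). Each returns a list of dicts, best first, with "confidence" (0 to 1); they miss things now and then, are a little off and sometimes report something else, mostly with a low value. They report only what shows in the picture. A call takes as long as a camera call. They do not tell look-alikes from the thing itself.
- cams.find_in(label, picture): "at" ([x, y, z] in m, in world coordinates, good to about 4 mm: the middle of the surface that is visible of it).
The state is a dict: "time": time; "q": joint angles; "qd": joint speeds; "joint_efforts": joint torques, N m; "ee_pos": TCP position; "tcp_rot": TCP orientation; "wrist_force": force on the tool from outside, world axes, zero at the start; "torque": the same for the moment, N m; "opening": finger opening in m.
Only numpy, scipy, OpenCV 4.12 (cv2) and the standard library are available. Lean on these libraries where they do the work, as an engineer would, in place of code of your own. Each camera call takes 0.05 s, during which the arm holds its last target.

## Working session

There is one attempt and no reset: what is moved stays moved. The work goes in short steps, Python scripts to look and compute and a tool call to move; the robot and the scene stay as the last step left them, time stands still between calls to the robot, and variables do not carry over. Pictures are saved under pics/ and viewed, and the job is handed in when it is done.

Besides the shell and the picture viewer there is one more tool, called as a command line: name --argument value ..., lists and objects as JSON in quotes. apply_moves: Moves the arm, as the interface text tells. Its arguments: {"type":"object","properties":{"rows":{"type":"array"},"newtons":{"type":"number"}},"required":["rows"]}

```bash
mkdir -p pics; ls; python3 - <<'E'
from workcell import get_obs, cams, bot
import cv2,numpy as np,pickle
o=get_obs();print({k:o[k] for k in('time','q','ee_pos','tcp_rot','wrist_force','opening')})
for n in('scene','top'):
    p=cams.camera(n);pickle.dump(p,open(f'{n}.pkl','wb'))
    cv2.imwrite(f'pics/{n}1.png',cv2.resize(p['pixels'][:,:,::-1],(768,576)))
    print(n,p['eye'],p['attitude'],p['fx'],p['D'])
    for l in('jar','can','pad_left','pad_right','lever_left','gate_left','feeder','cruet','bowl'):
        print(l,[(np.round(d['at'],3).tolist(),round(d['confidence'],2)) for d in cams.find_in(l,p)][:3])
E
```

```text
pics
{'time': 0.0, 'q': array([-6.90413719e+01,  5.01061899e+00,  1.00334155e+01,  9.50978752e+01,
        1.25607493e-03,  8.99996757e+01]), 'ee_pos': array([ 0.19665737, -0.51340029,  0.23057837]), 'tcp_rot': array([-90.95879975,  89.92491085, 110.00015189]), 'wrist_force': array([0.03106898, 0.24138802, 0.00097951]), 'opening': 0.08500996165407791}
scene [ 1.11596971 -0.31976871  1.20729089] [ 3.14572332e+01 -9.74217778e-03  5.43871751e+01] 472.51193888358057 [-0.10548753  0.          0.          0.          0.        ]
jar []
can [([0.737, 0.1, 0.081], 0.9), ([0.636, -0.233, 0.045], 0.8), ([0.782, -0.257, 0.044], 0.75)]
pad_left [([0.667, 0.153, 0.124], 0.68), ([0.602, 0.056, 0.127], 0.61)]
pad_right [([0.61, 0.064, 0.121], 0.8), ([0.752, 0.27, 0.026], 0.24)]
lever_left [([0.669, 0.152, 0.122], 0.71)]
gate_left [([0.669, 0.155, 0.118], 0.82)]
feeder [([0.749, 0.043, 0.045], 0.83)]
cruet [([0.463, -0.038, 0.08], 0.92)]
bowl [([0.749, 0.27, 0.024], 0.85)]
top [0.48991062 0.04459238 1.1220006 ] [  4.78012673  -0.3320418  -90.16533491] 353.65204459682525 [-0.06238664  0.          0.          0.          0.        ]
jar [([0.671, 0.012, 0.085], 0.83)]
can [([0.39, 0.369, 0.047], 0.98), ([0.727, 0.103, 0.083], 0.89), ([0.621, -0.217, 0.047], 0.82)]
pad_left [([0.63, 0.174, 0.127], 0.72)]
pad_right [([0.572, 0.082, 0.121], 0.64)]
lever_left [([0.63, 0.172, 0.124], 0.83)]
gate_left [([0.631, 0.175, 0.125], 0.7)]
feeder [([0.724, 0.051, 0.042], 0.63)]
cruet [([0.447, -0.023, 0.088], 0.68)]
bowl [([0.769, 0.26, 0.024], 0.55), ([0.67, 0.011, 0.082], 0.49)]
```

View pics/scene1.png

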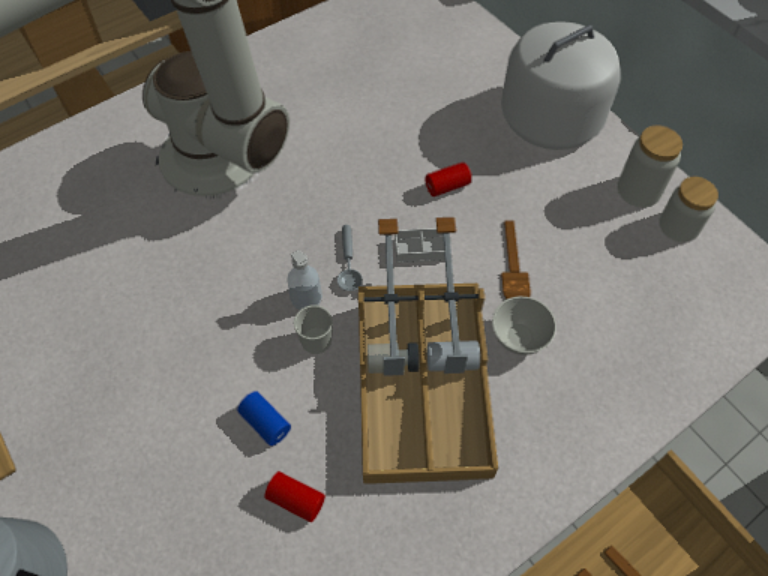

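View pics/top1.png

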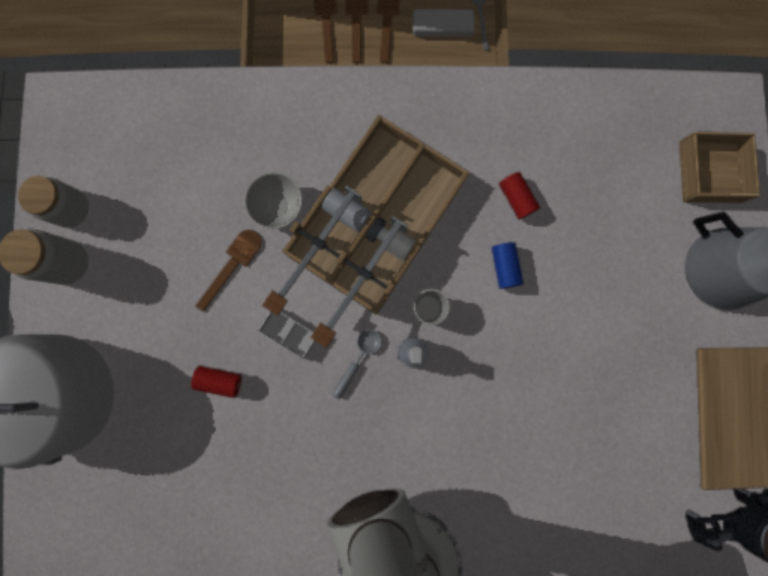

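The top view shows the pads at about (274,302) for the left one and (323,334) for the right one. The right lane's cylinder at (393,235) has a dark end, the left one's is at (347,208). Candidates for the jar are right lane (393,235), left lane (347,208), and the red and blue cylinders at (518,195), (507,265) and (216,381). I'll check this in a crop and measure the pads.

```bash
cat > h.py <<'E'
import numpy as np,cv2,pickle
from scipy.spatial.transform import Rotation as R
def pts(p,uv):
    uv=np.asarray(uv,float).reshape(-1,2)
    K=np.array([[p['fx'],0,p['cx']],[0,p['fy'],p['cy']],[0,0,1]])
    n=cv2.undistortPoints(uv.reshape(-1,1,2),K,np.array(p['D'],float)).reshape(-1,2)
    z=p['range_z'][uv[:,1].astype(int),uv[:,0].astype(int)]
    c=np.c_[n[:,0]*z,-n[:,1]*z,-z]
    return R.from_euler('xyz',p['attitude'],degrees=True).apply(c)+p['eye']
def cloud(p):
    v,u=np.mgrid[:384,:512]
    return pts(p,np.c_[u.ravel(),v.ravel()]).reshape(384,512,3)
E
python3 - <<'E'
from h import *
ims=[]
for n,(u,v,w,h) in dict(scene=(235,180,95,80),top=(180,110,115,100)).items():
    p=pickle.load(open(n+'.pkl','rb'))
    ims.append(cv2.resize(p['pixels'][v:v+h,u:u+w,::-1],(400,400),interpolation=cv2.INTER_CUBIC))
    P=cloud(p);hsv=cv2.cvtColor(p['pixels'],cv2.COLOR_RGB2HSV)
    m=(P[...,2]>.12)&(P[...,2]<.165)&(hsv[...,1]>90)&(P[...,0]>.45)&(P[...,0]<.7)
    k,l,s,c=cv2.connectedComponentsWithStats(m.astype(np.uint8))
    for i in range(1,k):
        if s[i,4]>15:
            q=P[l==i];print(n,s[i].tolist(),np.median(q,0).round(4),((np.percentile(q,3,axis=0)+np.percentile(q,97,axis=0))/2).round(4))
cv2.imwrite('pics/crop1.png',np.hstack(ims))
p=pickle.load(open('top.pkl','rb'));P=cloud(p);hsv=cv2.cvtColor(p['pixels'],cv2.COLOR_RGB2HSV)
# feeder wall tops
m=(P[...,0]>.5)&(P[...,2]>.05)&(P[...,2]<.09)&(hsv[...,1]>70)&(abs(P[...,1]-.05)<.2)
q=P[m][:,:2].astype(np.float32);r=cv2.minAreaRect(q);print(r)
print('mould/others near', )
E
```

```text
scene [427, 84, 28, 23, 498] [0.6446 0.7135 0.1604] [0.6435 0.7163 0.1573]
scene [291, 145, 13, 10, 123] [0.5454 0.2343 0.1454] [0.5449 0.2342 0.146 ]
scene [252, 146, 14, 10, 122] [0.4857 0.1457 0.1459] [0.4857 0.1459 0.1465]
scene [319, 192, 4, 9, 24] [0.6908 0.2022 0.1253] [0.6909 0.2018 0.1253]
scene [239, 195, 4, 8, 27] [0.5735 0.0232 0.1252] [0.573  0.0232 0.1249]
scene [279, 194, 4, 8, 30] [0.6343 0.112  0.1258] [0.6329 0.1125 0.1256]
top [194, 148, 6, 7, 22] [0.6896 0.2009 0.1244] [0.6895 0.201  0.1237]
top [0, 154, 30, 29, 691] [0.6388 0.7144 0.1589] [0.6396 0.7158 0.1568]
top [225, 168, 6, 8, 24] [0.6301 0.1105 0.1242] [0.6311 0.1118 0.1238]
top [257, 189, 6, 7, 25] [0.5713 0.0224 0.1239] [0.5714 0.021  0.1242]
top [176, 195, 15, 15, 132] [0.5426 0.2337 0.1444] [0.5425 0.2338 0.1442]
top [208, 216, 15, 16, 140] [0.4843 0.1444 0.1443] [0.4844 0.1443 0.1445]
((0.7331552505493164, 0.04366213083267212), (0.22589628398418427, 0.3512515127658844), 56.21089553833008)
mould/others near
```

View pics/crop1.png

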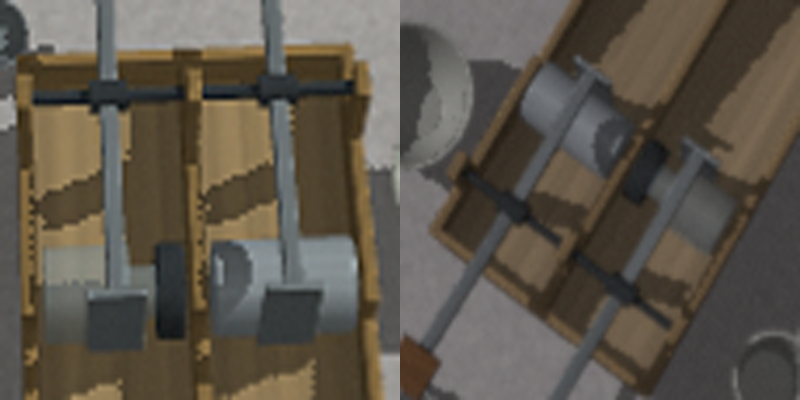

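In both crops the right lane (on the left in the scene crop) holds the piece with the narrow neck and dark lid, so that is the jar. The left lane holds the plain can. The target is therefore pad_right at (0.485, 0.145, 0.145).

```bash
python3 - <<'E'
from h import *
from workcell import get_obs
o=get_obs();T=R.from_euler('xyz',o['tcp_rot'],degrees=True)
print(T.as_matrix().round(3))
yaw=np.degrees(np.arctan2(-(.5430-.4843)/1.0,.2337-.1444));print('feeder yaw',yaw)
fy=np.radians(yaw);ly=np.array([-np.sin(fy),np.cos(fy),0])
d=np.array([.485,.145,.20])-o['ee_pos'];print('shift tool mm',(T.inv().apply(d)*1e3).round(1), 'up', T.inv().apply([0,0,1]).round(3))
for s in(1,-1):
    y=s*ly;x=np.array([0,0,-1]);z=np.cross(x,y)
    G=R.from_matrix(np.c_[x,y,z]);print(s,(T.inv()*G).as_rotvec().round(3))
E
```

```text
[[ 0.     0.358 -0.934]
 [-0.    -0.934 -0.358]
 [-1.     0.     0.   ]]
feeder yaw -33.31831191033746
shift tool mm [  31.3 -512.  -504.8] up [-1.  0.  0.]
1 [-2.194  0.    -0.   ]
-1 [ 0.947 -0.    -0.   ]
```

apply_moves --rows '[[[0,-32,-31.5,-0.137,0,0,0],[0,-64,-63,-0.274,0,0,0],[0,-96,-94.5,-0.411,0,0,0],[0,-128,-126,-0.548,0,0,0],[0,-160,-157.5,-0.685,0,0,0],[0,-192,-189,-0.823,0,0,0],[0,-224,-221,-0.96,0,0,0],[0,-256,-252.5,-1.097,0,0,0],[0,-288,-284,-1.234,0,0,0],[0,-320,-315.5,-1.371,0,0,0],[0,-352,-347,-1.508,0,0,0],[0,-384,-378.5,-1.645,0,0,0],[0,-416,-410,-1.782,0,0,0],[0,-448,-441.5,-1.92,0,0,0],[0,-480,-473,-2.057,0,0,0],[0,-512,-505,-2.194,0,0,0],[0,-512,-505,-2.194,0,0,0],[15,-512,-505,-2.194,0,0,0],[31,-512,-505,-2.194,0,0,0],[31,-512,-505,-2.194,0,0,0]]]' --newtons 40

```text
time: 3.0
ee_pos: [0.4843, 0.1446, 0.1985]
tcp_rot: [-127.8, 89.8, -161.1]
wrist_force: [0.0, 0.4, -0.0]
opening: 0.0001
```

```bash
python3 - <<'E'
from h import *
from workcell import get_obs,cams
o=get_obs();T=R.from_euler('xyz',o['tcp_rot'],degrees=True);print(o['ee_pos'],o['q'],o['opening'],o['wrist_force'])
print(T.as_matrix().round(3));print((T.inv().apply(np.array([.485,.145,.145])-o['ee_pos'])*1e3).round(1))
a=cams.camera('scene')['pixels'][100:260,180:380,::-1];cv2.imwrite('pics/s2.png',cv2.resize(a,(750,600),interpolation=cv2.INTER_CUBIC))
E
```

```text
[0.48430098 0.14461353 0.19845416] [ 1.66295729e+01 -1.51664688e+00 -2.23456865e-01  9.14671166e+01
 -6.75961209e-03  5.00097262e+01] 0.0001446717833136842 [ 0.02888699  0.35391517 -0.01253369]
[[-0.003  0.55   0.835]
 [-0.001  0.835 -0.55 ]
 [-1.    -0.002 -0.002]]
[53.5  0.8  0.5]
```

View pics/s2.png

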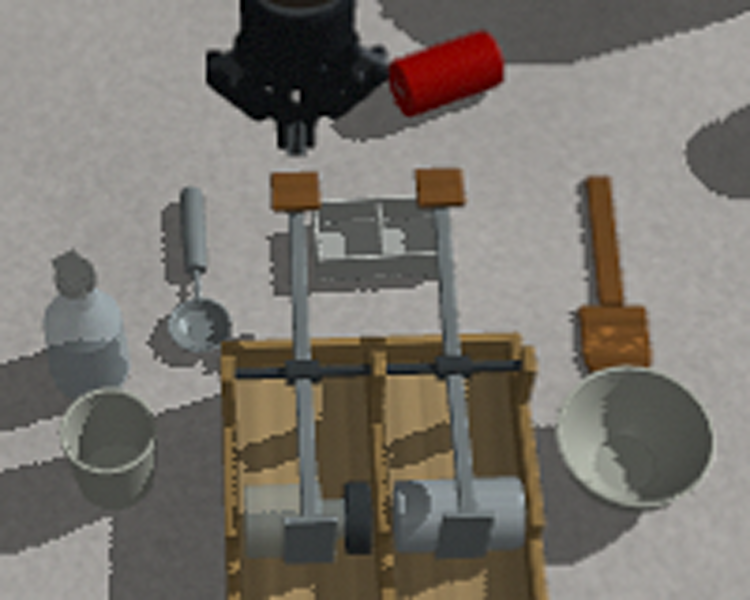

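The fingertips are over the right pad: the tip is at (295,150) and the pad at (295,190). Pressing now.

apply_moves --rows '[[[25,1,0,0,0,0,0],[45,1,0,0,0,0,0],[55,1,0,0,0,0,0],[62,1,0,0,0,0,0],[70,1,0,0,0,0,0],[78,1,0,0,0,0,0],[86,1,0,0,0,0,0],[93,1,0,0,0,0,0],[98,1,0,0,0,0,0],[98,1,0,0,0,0,0],[98,1,0,0,0,0,0]]]'

```text
time: 4.15
ee_pos: [0.4853, 0.1454, 0.1021]
tcp_rot: [-111.1, 89.9, -144.5]
wrist_force: [0.6, 1.7, 3.1]
opening: -0.0003
```

```bash
python3 - <<'E'
from h import *
from workcell import get_obs,cams
o=get_obs();print(o['time'],o['ee_pos'],o['wrist_force'])
p=cams.camera('scene')
a=p['pixels'][120:320,180:380,::-1];cv2.imwrite('pics/s3.png',cv2.resize(a,(600,600),interpolation=cv2.INTER_CUBIC))
E
```

```text
4.15 [0.4853338  0.14542189 0.10209891] [0.58844235 1.69737304 3.05087847]
```

View pics/s3.png

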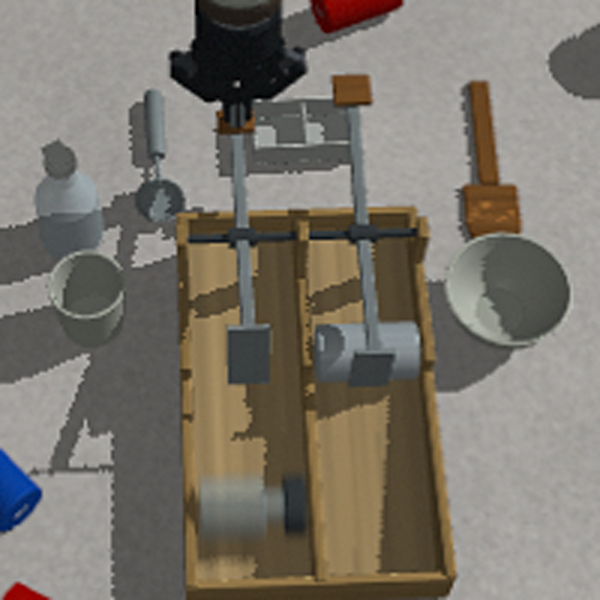

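The right gate is up at (248,352) and the jar is rolling down the lane, now at (255,510). The can hasn't moved. I'll hold until the jar settles.

apply_moves --rows '[[[0,0,0,0,0,0,0],[0,0,0,0,0,0,0],[0,0,0,0,0,0,0],[0,0,0,0,0,0,0],[0,0,0,0,0,0,0],[0,0,0,0,0,0,0],[0,0,0,0,0,0,0],[0,0,0,0,0,0,0]]]'

```text
time: 5.0
ee_pos: [0.4853, 0.1454, 0.1022]
tcp_rot: [-112.4, 89.9, -145.7]
wrist_force: [-0.9, 0.8, 4.1]
opening: -0.0
```

```bash
python3 - <<'E'
from h import *
from workcell import get_obs,cams
o=get_obs();print(o['time'],o['ee_pos'],o['wrist_force'])
p=cams.camera('scene')
a=p['pixels'][120:320,180:380,::-1];cv2.imwrite('pics/s4.png',cv2.resize(a,(600,600),interpolation=cv2.INTER_CUBIC))
E
```

```text
5.0 [0.48531397 0.14542962 0.10218057] [-0.86738158  0.75287046  4.08799141]
```

View pics/s4.png

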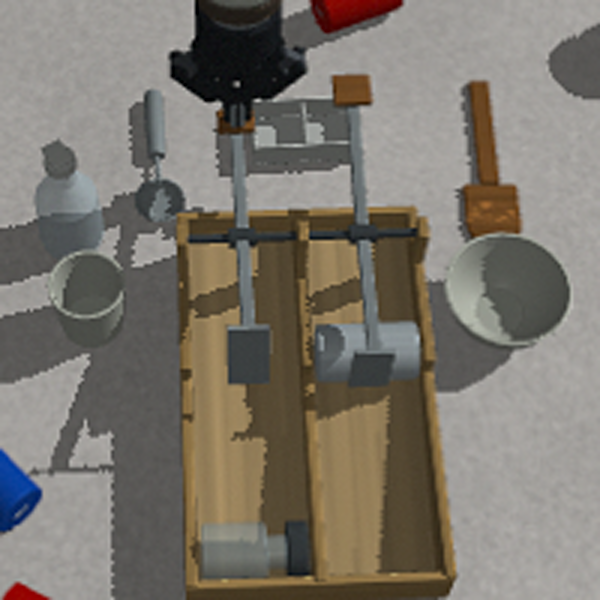

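The jar is resting at the end wall at (255,550). I'll release slowly by going straight up.

apply_moves --rows '[[[-6,0,0,0,0,0,0],[-13,0,0,0,0,0,0],[-20,0,0,0,0,0,0],[-27,0,0,0,0,0,0],[-34,0,0,0,0,0,0],[-40,0,0,0,0,0,0],[-46,0,0,0,0,0,0],[-55,0,0,0,0,0,0],[-75,0,0,0,0,0,0],[-100,0,0,0,0,0,0],[-120,0,0,0,0,0,0],[-120,0,0,0,0,0,0],[-120,0,0,0,0,0,0],[-120,0,0,0,0,0,0],[-120,0,0,0,0,0,0]]]'

```text
time: 6.55
ee_pos: [0.485, 0.1454, 0.2212]
tcp_rot: [-124.2, 89.9, -157.6]
wrist_force: [-0.1, -1.0, 0.4]
opening: -0.0
```

```bash
python3 - <<'E'
from h import *
from workcell import get_obs,cams
o=get_obs();print(o['time'],o['ee_pos'],o['wrist_force'])
p=cams.camera('scene')
a=p['pixels'][120:320,180:380,::-1];cv2.imwrite('pics/s5.png',cv2.resize(a,(600,600),interpolation=cv2.INTER_CUBIC))
q=cloud(p)
hsv=cv2.cvtColor(p['pixels'],cv2.COLOR_RGB2HSV)
m=(q[...,2]>.08)&(q[...,2]<.165)&(hsv[...,1]>90)&(q[...,0]>.45)&(q[...,0]<.58)&(q[...,1]>.1)&(q[...,1]<.27)
k,l,s,c=cv2.connectedComponentsWithStats(m.astype(np.uint8))
for i in range(1,k): print(s[i],np.median(q[l==i],0).round(4))
E
```

```text
6.55 [0.4849967  0.1453625  0.22116592] [-0.07410478 -1.01365996  0.39452519]
[291 145  13  10 122] [0.5454 0.2345 0.1461]
[252 146  14  10 124] [0.4852 0.1454 0.1459]
[263 190   4   3   4] [0.5727 0.1042 0.0824]
[270 190   1   1   1] [0.577  0.1205 0.0802]
```

View pics/s5.png

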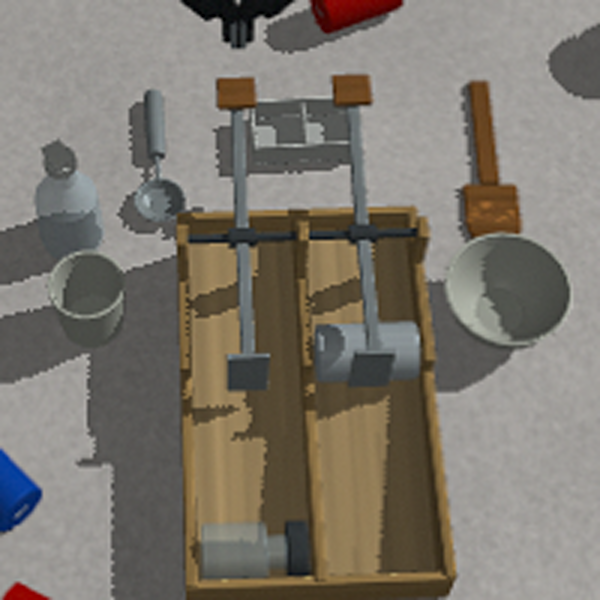

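The right pad is back at z 0.146 and the gate is shut at (248,371). The jar is at the end wall, the can is in place behind its gate and the bystanders are where they were.

```bash
python3 -c "
from workcell import bot
print(bot.job_done())"
```

```text
the job is handed in; nothing more can be done
None
```

The jar was in the right lane, and it is now at the far end with that lane's gate shut again. I pressed the right pad down about 43 mm with closed fingertips (about 4 N) and held it until the jar came to rest at the end wall. I then let the pad up slowly and backed the arm off above it. The job was handed in at about 6.6 s on the robot's clock.

In the last picture, the right pad is back at its rest height (z 0.146 m) and the gate is down. The left lever and the can have not moved, and the bystanders look unmoved. The fingers are about 75 mm above the pad and touching nothing.

One check disagreed early on: the detector found no jar in the scene-camera view, only in the top view. I settled it from close crops of both views, which showed the narrow neck and dark lid in the right lane.

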